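# Seat the saw's throat plate and hold its hood at the balance point

### The job

The small table saw is being put back together and its hood stay has to be hooked on. First press down the raised front end of the red throat plate until the plate sits flush and level in the saw table; then take the clear hood, which is folded back on its rest, by its handle, swing it forward to its balance point, where it would fall neither way, and finish holding it still there by the handle, gripped in the fingers, so that the stay can be hooked on. Do not touch the blade, never let the hood fall or swing fast, and leave the jar, the wrench and the black specimen puck where they are.

Things in the scene. Friction and masses are not known exactly. Their poses are not given: they have to be found in the camera images.
- saw: White bench saw, fixed, in a steel drip tray 370 x 330 mm. Origin on the bench under the saw table's middle; x to its back (away from the robot), y left, z up. Flat table top 95 mm up, 230 x 260 mm. Standing on it, at (x, y) mm: red stop button (-85, 114), 30 mm high; blue nozzle (75, -45), 56 mm high; folded hood behind x = 105. Sloped black panel at the front, to x = -165.
- plate: Red throat plate, loose, 150 x 64 x 8 mm (x, y, z); slot 90 x 9 mm along x round the blade. Origin: centre of its underside; x to the saw's back. In a rebate 8 mm deep mid-table, 1.5 mm play. Rear end down, front end 8 mm high on two sprung balls. Pushed straight down at the front with 8 N (15 N is harmless) it snaps down onto the rigid rebate floor and stays, top 95 mm above the bench.
- plate_front (a point): The place to press: top face of the throat plate, middle of its solid front end (30 mm in x, 64 mm in y, between slot and front edge), 60 mm in front of the plate's centre. About 102 mm above the bench while raised, 95 mm when flush.
- blade: Thin upright steel blade, 100 mm diameter, on its axle, in the saw's x-z plane through the saw's middle. Origin: its axle, 30 mm below the middle of the table top. It stands 20 mm above the table and reaches 40 mm to front and back at table level. Must not be touched.
- hood_angle (a joint): Hood angle, rad: 0 shut, 1.66 folded back on its rest (stop), where it starts. Clear arched shell 205 x 205 x 92 mm, 0.5 to 0.7 kg, nearly frictionless hinge. Balance point at 1.16 (67 degrees open, 28 forward of the rest), its centre of mass straight above the hinge: above that it falls back, below it falls shut. The handle bar is then 66 mm before and 230 mm above the hinge.
- hood: The clear arched hood with aluminium edges and a dark bar handle, hinged along its rear lower edge (its front faces up while it is folded back). Origin: middle of its hinge line; frame equal to the saw's when shut: x to the back, y left, z up.
- hood_hinge (a point): Middle of the hood's hinge line, at (105, 0, 107) mm in the saw's frame; the line runs along the saw's y. As the hood swings forward, towards the saw's front and shut, the joint value falls.
- hood_handle (a point): Dark round bar, 12 mm thick, 108 mm between its two posts, along the saw's y, 32 mm off the hood's front panel (26 mm gap). The point is the middle of the bar; hood shut, it is 237 mm before the hinge line and 30 mm above it. On the rest the panel faces up, the bar on top, 50 mm behind the hinge and 341 mm above the bench: pinch it from above, fingers before and behind it.
- puck: Black round specimen mount, 30 mm diameter, 18 mm high, loose on the saw table left of the throat plate. Origin: centre of its underside. Leave alone.
- jar: White jar with blue lid, 68 mm diameter, 85 mm high, loose on the bench left of the saw. Origin: centre of its underside. Leave alone.
- wrench: Steel wrench, 150 mm long, lying loose on the bench right of the saw. Origin: under its middle. Leave alone.

How it is judged:
By the outcome, as a careful person would: the job done as asked, in the order asked, and still so for the second after the job is handed in, while the arm keeps its last pose, push and grip.
It also fails if it takes over 48 s, if anything falls off the work surface, if the arm or the gripper's body presses on something with over 40 N, if the wrist force passes 120 N, or if a joint passes its speed limit or range.

### The arm

A 7-joint arm with a two-finger parallel gripper is mounted at the origin on the work surface. World frame = base frame: x ahead of the robot, y to its left, z up, the work surface at z = 0. Lengths are in m, angles in rad, forces in N, time in s.
With the tool pointing down it reaches from about 0.425 to 0.875 m from the base axis. Payload 4.7 kg.
Tool frame: the origin (TCP) lies midway between the tips of the shut fingers; the grasp point (between the pads) lies 19 mm behind it; z points along the fingers, y is the line along which they close (so a half turn about z gives the same grasp; the last joint's range is limited). The gripper opens to 87 mm and grips with 3 to 60 N. Pads are 19 mm wide; open, the fingers measure 117 mm over their backs; the gripper's body (75 mm by 190 mm) begins 51 mm behind the grasp point.
Start: joints at [-1.206, 0.321, -0.07, 1.45, 0.023, 1.371, -0.057], TCP at [0.223, 0.61, 0.223] pointing down, gripper open.
Joint ranges: [-2.86, 2.86], [-0.3, 2.09], [-1.38, 1.24], [0.06, 2.45], [-1.56, 4.7], [0.09, 2.05], [-2.69, 2.69]. Speed limits (rad/s): [2.57, 2.57, 3.14, 3.14, 3.14, 3.14, 3.14].

### API

Orientations are given as a rotation vector (axis times angle).
In Python, from bench import ctrl, camrig gives the robot as it stands (ctrl), with the cameras (camrig).
- The arm moves only by the shell command python3 inch.py FILE [FORCE], which reads ROWS from the file FILE. ROWS is a JSON object with one list for each field, all of the same length, 1 to 20, a row being the entries at one place: x, y, z (the shift in m), twist (a turn about the tool's z in rad), finger_gap (the opening from 0.0 (shut) to 1.0 (fully open)); each row is the pose to reach, as a shift and turn from the pose commanded when the command began, along the tool's axes at that moment; what a row does not reach only later rows make up. A row lasts 1/10 s, in which the tool goes at most 0.05 m and 0.15 rad, less where a joint would pass 70% of its speed; a pose out of reach is approached as far as the arm can. The fingers move at their own pace and stop on an object; FORCE is the grip in N (left out, the last holds). Time passes only in rows, so rows that do not move let the fingers close. It prints the time, the measured TCP pose, the force, the opening and the grip force at its end. Input that does not fit is refused with a message, and nothing moves.
- ctrl.get_state(): the state, without advancing time (a new reading comes with each control period).
- camrig.get_image(name): name is "scene" or "top"; returns the picture (420x560x3 uint8, red, green, blue); there is no depth.
- camrig.camera_model(name): a dict with "vertical_fov" (degrees; the focal length in pixels is half the picture's height over the tangent of half this angle, whatever the lens; pixels are square), "cx", "cy" (the principal point, pixels), "rvec" (rotation vector, rad) and "tvec" (3), from world to camera coordinates, as OpenCV has them. Camera axes: x right, y down, z forward; pixel columns grow to the right and rows downward; lengths in m; the calibration is good to about 2 mm. A picture is of the moment at which its call begins. camera_model takes no time and is no camera call.
- ctrl.close_job(): hands the job in; it is judged then, once.
The state is a dict: "time": time; "joint_positions": joint angles; "qd": joint speeds; "joint_torque": joint torques, N m; "position": TCP position; "tool_rot": TCP orientation; "ft_force": force on the tool from outside, world axes, zero at the start; "torque": the same for the moment, N m; "grip_width": opening from 0.0 (shut) to 1.0 (fully open); "grip_force": force on a finger pad.
Only numpy, scipy, OpenCV 4.12 (cv2) and the standard library are available. Lean on these libraries where they do the work, as an engineer would, in place of code of your own. Each camera call takes 0.05 s, during which the arm holds its last target. There are 200 camera calls.

## Working session

There is one attempt and no reset: what is moved stays moved. The work goes in short steps, Python scripts to look and compute and a shell command to move; the robot and the scene stay as the last step left them, time stands still between calls to the robot, and variables do not carry over. Pictures are saved under pics/ and viewed, at most 10 in all, crops included, and the job is handed in when it is done.

```bash
ls; mkdir -p pics; python3 - <<'E'
from bench import ctrl, camrig
import cv2
for n in("scene","top"):
    cv2.imwrite(f"pics/{n}0.png",camrig.get_image(n)[:,:,::-1]); print(n,camrig.camera_model(n))
print(ctrl.get_state())
E
```

```text
bench.py
inch.py
pics
scene {'vertical_fov': 45.50786804763478, 'cx': 288.3233840700177, 'cy': 213.48033260987927, 'rvec': array([ 0.34814746, -2.92486898,  0.86343524]), 'tvec': array([0.50437654, 0.13043338, 1.01596043])}
top {'vertical_fov': 57.13416819549337, 'cx': 279.6254496681956, 'cy': 203.56224203030143, 'rvec': array([ 2.22113528, -2.16068637,  0.06000303]), 'tvec': array([-0.00284482,  0.50105903,  0.95249227])}
{'time': 0.1, 'joint_positions': array([-1.20588483,  0.32172914, -0.0700738 ,  1.45152371,  0.02261588,
        1.37082121, -0.05692141]), 'qd': array([ 0.00026716, -0.0027967 , -0.00024101, -0.00229996, -0.0009692 ,
        0.00144986,  0.00100069]), 'joint_torque': array([-3.14848683e-05, -4.92572236e+01, -4.06019753e-01, -3.13401067e+01,
       -6.44389959e-02,  3.94496543e-02,  8.68954112e-05]), 'position': array([0.2232683 , 0.60993062, 0.22159834]), 'tool_rot': array([-5.48201789e-01, -3.09320428e+00,  2.64647048e-03]), 'ft_force': array([0.1485597 , 0.4794923 , 0.62753322]), 'torque': array([ 0.0101933 , -0.02299828, -0.0138534 ]), 'grip_force': 0.0, 'grip_width': 1.0049148555235183}
```

View pics/scene0.png

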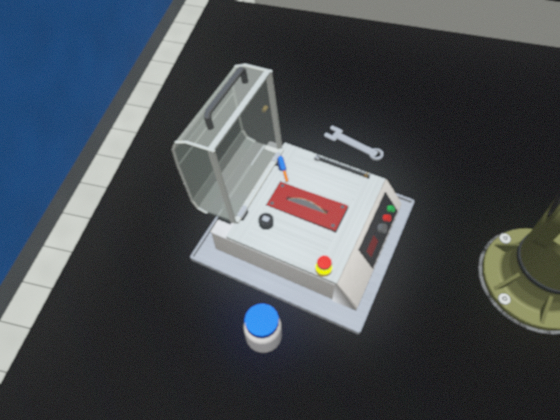

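View pics/top0.png

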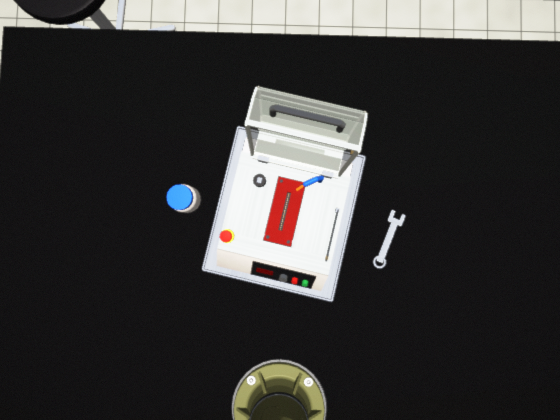

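The scene view shows the saw with its plate mid-table and the handle bar from about (211,121) to (244,73). In the top view the tray corners are near (237,127), (365,155), (332,300) and (203,269), and the bar runs (272,108)-(342,128). I'll enlarge both.

```bash
python3 - <<'E'
import cv2
a=cv2.imread("pics/top0.png")[80:305,195:375]; cv2.imwrite("pics/top0c.png",cv2.resize(a,None,fx=2.6,fy=2.6,interpolation=cv2.INTER_CUBIC)[:600])
a=cv2.imread("pics/scene0.png")[60:260,170:370]; cv2.imwrite("pics/scene0c.png",cv2.resize(a,None,fx=3,fy=3,interpolation=cv2.INTER_CUBIC))
E
```

```text
(no output)
```

View pics/top0c.png

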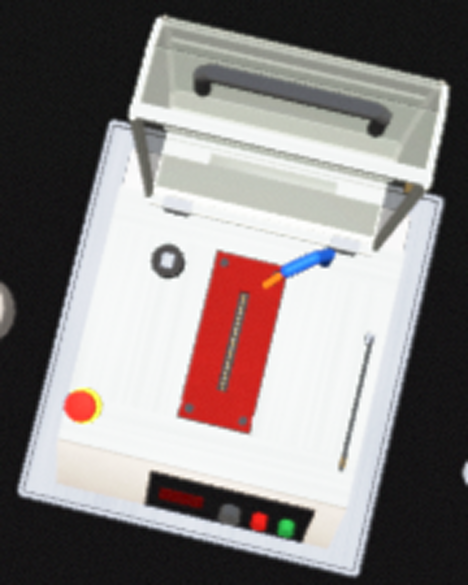

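View pics/scene0c.png

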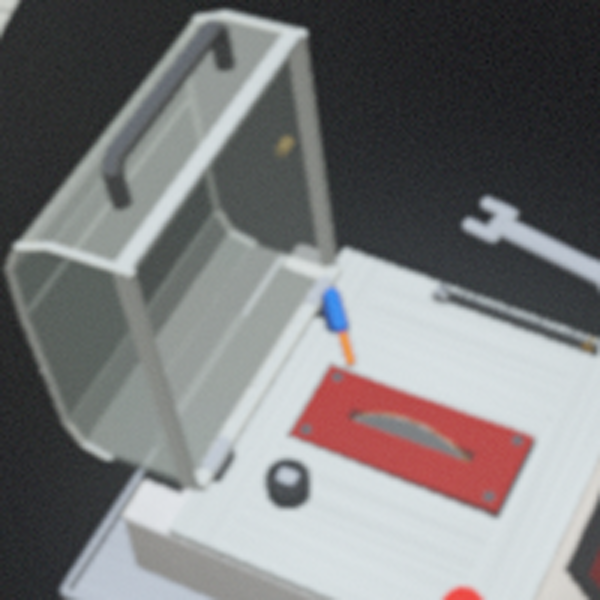

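The top crop gives plate corners (217,251), (286,267), (179,417), (249,433) and bar ends near (205,75) and (383,110). The scene crop gives plate corners (331,366), (290,434), (498,514), (535,438) and bar ends near (113,160) and (213,33). I'll fit the saw pose to both views.

```bash
cat > h.py <<'E'
import numpy as np, cv2
from scipy.optimize import least_squares
from scipy.spatial.transform import Rotation as R
from bench import ctrl, camrig
def proj(n,P,k=0.):
    c=camrig.camera_model(n); f=210/np.tan(np.radians(c["vertical_fov"]/2))
    K=np.array([[f,0,c["cx"]],[0,f,c["cy"]],[0,0,1]])
    return cv2.projectPoints(np.array(P,float),c["rvec"],c["tvec"],K,np.array([k,0,0,0,0]))[0][:,0]
E
cat > fit.py <<'E'
from h import *
L=np.array([[75,32,95],[75,-32,95],[-75,32,103],[-75,-32,103],[155,54,341],[155,-54,341],[-85,114,125]])/1000
T=np.array([[217,251],[286,267],[179,417],[249,433],[205,75],[383,110],[80,406]])/2.6+[195,80]
S=np.vstack([np.array([[290,434],[331,366],[498,514],[535,438],[113,160],[213,33]])/3+[170,60],[[324,262]]])
W=lambda p:(R.from_euler('z',p[2]).apply(L)+[p[0],p[1],0])
def res(p): return np.r_[proj("top",W(p),p[3])-T,proj("scene",W(p),p[4])-S].ravel()
for free in(0,1):
    g=lambda q:res(np.r_[q,[0,0]] if len(q)==3 else q)
    s=least_squares(g,[.6,0,-.2]+[0,0]*free,loss='soft_l1'); print(s.x.round(4)); print(g(s.x).reshape(-1,4).round(1) if 0 else g(s.x).reshape(2,7,2).round(1).tolist())
print(W(np.r_[s.x])[4:6])
E
python3 fit.py
```

```text
[ 0.4797  0.0006 -0.201 ]
[[[-0.8, -0.4], [-0.3, -0.3], [-1.3, -0.6], [-0.6, -0.3], [0.9, -0.5], [-4.9, 0.4], [-0.8, 0.0]], [[-0.3, 0.4], [-0.1, -0.3], [0.3, -1.1], [0.2, -0.9], [1.6, -1.0], [-0.0, -0.4], [1.1, -0.6]]]
[ 0.4797  0.0006 -0.2019  0.063  -0.0334]
[[[-0.7, -0.4], [-0.2, -0.3], [-1.3, -0.5], [-0.6, -0.2], [1.0, -0.8], [-4.6, 0.1], [-0.9, 0.0]], [[-0.2, 0.4], [-0.0, -0.3], [0.2, -1.1], [0.2, -0.9], [1.8, -0.8], [0.2, -0.1], [1.0, -0.6]]]
[[ 0.64233655  0.02238032  0.341     ]
 [ 0.62068418 -0.08342693  0.341     ]]
```

```bash
cat >> h.py <<'E'
SX,SY,YAW=.4797,.0006,-.2015
def saw2w(p): return R.from_euler('z',YAW).apply(np.array(p)/1000.)+[SX,SY,0]
def w2saw(p): return R.from_euler('z',-YAW).apply(np.array(p)-[SX,SY,0])*1000
def status():
    s=ctrl.get_state(); r=R.from_rotvec(s["tool_rot"]); S=R.from_euler('z',YAW)
    print("t",s["time"],"tcp",s["position"].round(4),"saw mm",w2saw(s["position"]).round(1),"F",s["ft_force"].round(1),"w",round(s["grip_width"],3),"g",round(s["grip_force"],1),"q",s["joint_positions"].round(2))
    M=(S.inv()*r).as_matrix(); print("tool axes in saw (cols)\n",M.round(3)); return s,r
def shift(p):
    s,r=status(); print("shift",p,r.inv().apply(saw2w(p)-s["position"]).round(4))
E
python3 -c "
from h import *
shift([-20,300,200]);shift([-58,0,150])"
echo '{"x": [-0.26, -0.26, -0.26, -0.26, -0.26, -0.26, -0.26, -0.26, -0.393, -0.393, -0.393, -0.393, -0.393, -0.393, -0.393, -0.393, -0.393, -0.393], "y": [-0.24, -0.24, -0.24, -0.24, -0.24, -0.24, -0.24, -0.24, -0.4926, -0.4926, -0.4926, -0.4926, -0.4926, -0.4926, -0.4926, -0.4926, -0.4926, -0.4926], "z": [0.02, 0.02, 0.02, 0.02, 0.02, 0.02, 0.02, 0.02, 0.04, 0.04, 0.04, 0.04, 0.05, 0.05, 0.05, 0.05, 0.05, 0.05], "twist": [-0.15, -0.15, -0.15, -0.15, -0.15, -0.15, -0.15, -0.15, -0.15, -0.15, -0.15, -0.15, -0.15, -0.15, -0.15, -0.15, -0.15, -0.15], "finger_gap": [0, 0, 0, 0, 0, 0, 0, 0, 0, 0, 0, 0, 0, 0, 0, 0, 0, 0]}' > rows.txt && python3 inch.py rows.txt 20; python3 -c "
from h import *
shift([-58,0,110])
for n in('top','scene'): cv2.imwrite(f'pics/{n}1.png',camrig.get_image(n)[:,:,::-1])
a=[cv2.resize(cv2.imread(f'pics/{n}1.png')[s],(400,400),interpolation=cv2.INTER_CUBIC) for n,s in(('top',np.s_[150:290,210:350]),('scene',np.s_[120:320,230:430]))]
cv2.imwrite('pics/c1.png',np.hstack(a))"
```

```text
time: 1.9
position: [0.4232, 0.0143, 0.1727]
tool_rot: [0.31, 3.126, -0.0]
ft_force: [0.1, -0.4, -0.4]
grip_width: 0.004
grip_force: 0.0
t 1.9 tcp [0.4232 0.0143 0.1727] saw mm [-58.1   2.1 172.7] F [ 0.1 -0.4 -0.4] w 0.004 g 0.0 q [-0.59 -0.17  0.45  2.06  0.08  1.24  1.2 ]
tool axes in saw (cols)
 [[-1.    -0.004  0.   ]
 [-0.004  1.    -0.   ]
 [-0.    -0.    -1.   ]]
shift [-58, 0, 110] [-0.     -0.0021  0.0627]
```

View pics/c1.png

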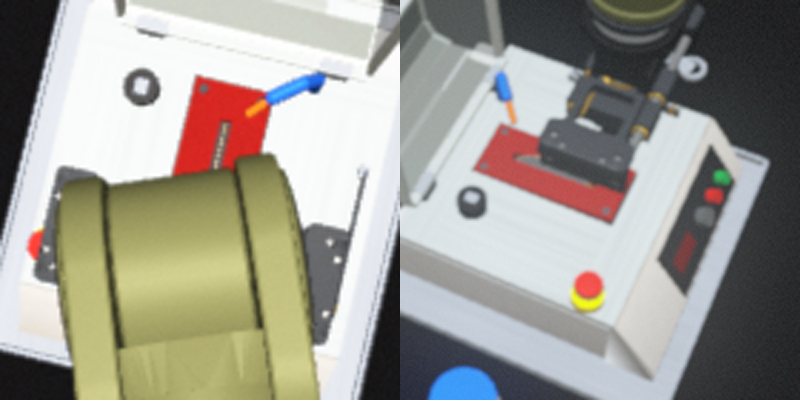

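The shut fingers hang over the plate's front end, clear of the blade. Next I lower them to just above it.

```bash
echo '{"x": [0.001, 0.001, 0.001, 0.001, 0.001, 0.001, 0.001, 0.001], "y": [-0.002, -0.002, -0.002, -0.002, -0.002, -0.002, -0.002, -0.002], "z": [0.04, 0.055, 0.062, 0.065, 0.067, 0.068, 0.069, 0.07], "twist": [0, 0, 0, 0, 0, 0, 0, 0], "finger_gap": [0, 0, 0, 0, 0, 0, 0, 0]}' > rows.txt && python3 inch.py rows.txt; echo '{"x": [0, 0, 0], "y": [0, 0, 0], "z": [0.001, 0.002, 0.002], "twist": [0, 0, 0], "finger_gap": [0, 0, 0]}' > rows.txt && python3 inch.py rows.txt
```

```text
time: 2.8
position: [0.4223, 0.0111, 0.103]
tool_rot: [0.315, 3.125, 0.001]
ft_force: [-1.1, 0.1, 0.8]
grip_width: 0.002
grip_force: 0.0
time: 3.1
position: [0.4224, 0.0112, 0.1015]
tool_rot: [0.315, 3.125, 0.001]
ft_force: [-0.9, 0.6, 6.3]
grip_width: 0.002
grip_force: 3.2
```

```bash
echo '{"x": [0, 0], "y": [0, 0], "z": [0.001, 0.001], "twist": [0, 0], "finger_gap": [0, 0]}' > rows.txt && python3 inch.py rows.txt; echo '{"x": [0, 0], "y": [0, 0], "z": [0.001, 0.001], "twist": [0, 0], "finger_gap": [0, 0]}' > rows.txt && python3 inch.py rows.txt; echo '{"x": [0, 0], "y": [0, 0], "z": [0.001, 0.001], "twist": [0, 0], "finger_gap": [0, 0]}' > rows.txt && python3 inch.py rows.txt
```

```text
time: 3.3
position: [0.4224, 0.0112, 0.1004]
tool_rot: [0.315, 3.125, 0.001]
ft_force: [-0.3, 0.3, 4.9]
grip_width: 0.004
grip_force: 2.0
time: 3.5
position: [0.4222, 0.0111, 0.099]
tool_rot: [0.315, 3.125, 0.001]
ft_force: [-1.1, 0.6, 5.0]
grip_width: 0.003
grip_force: 2.1
time: 3.7
position: [0.4222, 0.0112, 0.0985]
tool_rot: [0.315, 3.125, 0.001]
ft_force: [-3.3, 0.8, 10.5]
grip_width: 0.007
grip_force: 4.8
```

```bash
echo '{"x": [0, 0], "y": [0, 0], "z": [0.001, 0.001], "twist": [0, 0], "finger_gap": [0, 0]}' > rows.txt && python3 inch.py rows.txt; echo '{"x": [0, 0], "y": [0, 0], "z": [0.001, 0.001], "twist": [0, 0], "finger_gap": [0, 0]}' > rows.txt && python3 inch.py rows.txt; echo '{"x": [0, 0], "y": [0, 0], "z": [0.001, 0.001], "twist": [0, 0], "finger_gap": [0, 0]}' > rows.txt && python3 inch.py rows.txt
```

```text
time: 3.9
position: [0.4223, 0.0112, 0.0969]
tool_rot: [0.315, 3.125, 0.001]
ft_force: [0.2, 0.4, 0.6]
grip_width: 0.006
grip_force: 0.0
time: 4.1
position: [0.422, 0.0112, 0.0955]
tool_rot: [0.315, 3.125, 0.001]
ft_force: [0.2, 1.0, 0.8]
grip_width: 0.004
grip_force: 0.7
time: 4.3
position: [0.422, 0.0112, 0.0954]
tool_rot: [0.315, 3.126, 0.001]
ft_force: [-3.3, 1.9, 9.0]
grip_width: 0.006
grip_force: 4.8
```

The plate snapped down at about 10 N and now bottoms out at 95.4 mm. I'll give it a last light press, then rise, turn and go above the handle.

```bash
echo '{"x": [0, 0, 0, 0, 0, 0, -0.03, -0.05, -0.08, -0.11, -0.14, -0.17, -0.2, -0.213, -0.213, -0.213, -0.213, -0.213], "y": [0, 0, 0, 0, 0, 0, 0, 0, 0, 0, 0, 0, 0, 0, 0, 0, 0, 0], "z": [0.0005, 0.0005, -0.03, -0.08, -0.13, -0.18, -0.23, -0.28, -0.32, -0.325, -0.325, -0.325, -0.325, -0.325, -0.325, -0.325, -0.325, -0.325], "twist": [0, 0, 0, 0, -0.1, -0.25, -0.4, -0.55, -0.7, -0.85, -1, -1.15, -1.3, -1.45, -1.57, -1.57, -1.57, -1.57], "finger_gap": [0, 0, 0, 0, 1, 1, 1, 1, 1, 1, 1, 1, 1, 1, 1, 1, 1, 1]}' > rows.txt && python3 inch.py rows.txt; python3 -c "
from h import *
shift([155,0,326])
for n in('top','scene'): cv2.imwrite(f'pics/{n}2.png',camrig.get_image(n)[:,:,::-1])
a=[cv2.resize(cv2.imread(f'pics/{n}2.png')[s],(400,400),interpolation=cv2.INTER_CUBIC) for n,s in(('top',np.s_[80:280,210:410]),('scene',np.s_[40:240,150:350]))]
cv2.imwrite('pics/c2.png',np.hstack(a))"
```

```text
time: 6.1
position: [0.6285, -0.0225, 0.3952]
tool_rot: [1.818, -2.482, -0.006]
ft_force: [0.7, 1.3, -1.8]
grip_width: 0.991
grip_force: 0.0
t 6.1 tcp [ 0.6285 -0.0225  0.3952] saw mm [150.4   7.1 395.2] F [ 0.7  1.3 -1.8] w 0.991 g 0.0 q [ 0.42  0.37 -0.65  1.12  0.25  1.78  2.68]
tool axes in saw (cols)
 [[-0.103 -0.994 -0.046]
 [-0.993  0.105 -0.046]
 [ 0.05   0.041 -0.998]]
shift [155, 0, 326] [ 0.0031 -0.0082  0.0691]
```

View pics/c2.png

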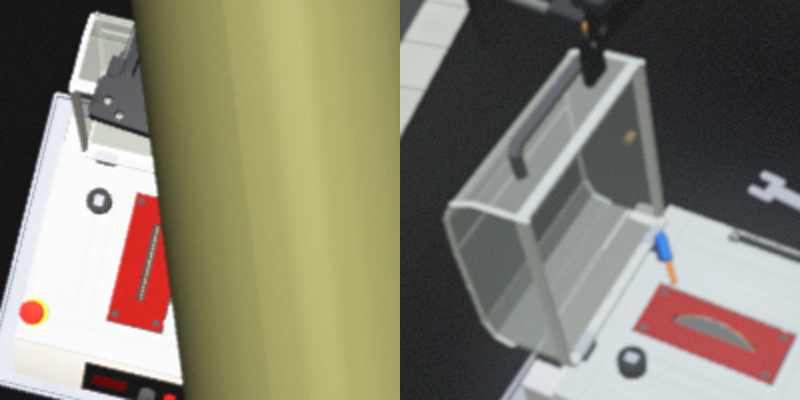

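The plate looks flush. The turn ran into the last joint's limit, so I'll turn back half a turn for the equivalent grasp.

```bash
echo '{"x": [0, 0, 0, 0, 0, 0, 0, 0, 0, 0, 0, 0, 0, 0, 0, 0, 0, 0, 0, 0], "y": [0, 0, 0, 0, 0, 0, 0, 0, 0, 0, 0, 0, 0, 0, 0, 0, 0, 0, 0, 0], "z": [-0.02, -0.02, -0.02, -0.02, -0.02, -0.02, -0.02, -0.02, -0.02, -0.02, -0.02, -0.02, -0.02, -0.02, -0.02, -0.02, -0.02, -0.02, -0.02, -0.02], "twist": [0.15, 0.3, 0.45, 0.6, 0.75, 0.9, 1.05, 1.2, 1.35, 1.5, 1.65, 1.8, 1.95, 2.1, 2.25, 2.4, 2.55, 2.7, 2.85, 3], "finger_gap": [1, 1, 1, 1, 1, 1, 1, 1, 1, 1, 1, 1, 1, 1, 1, 1, 1, 1, 1, 1]}' > rows.txt && python3 inch.py rows.txt;echo '{"x": [0, 0, 0], "y": [0, 0, 0], "z": [0, 0, 0], "twist": [0.1, 0.1, 0.1], "finger_gap": [1, 1, 1]}' > rows.txt && python3 inch.py rows.txt; python3 -c "
from h import *
shift([155,0,326])"
```

```text
time: 8.2
position: [0.6293, -0.0225, 0.4164]
tool_rot: [-2.402, -2.013, 0.101]
ft_force: [0.5, -0.3, 0.4]
grip_width: 1.0
grip_force: 0.0
time: 8.5
position: [0.6294, -0.0219, 0.4164]
tool_rot: [-2.493, -1.905, 0.101]
ft_force: [0.2, -1.0, -0.7]
grip_width: 1.003
grip_force: 0.0
t 8.5 tcp [ 0.6294 -0.0219  0.4164] saw mm [151.2   7.9 416.4] F [ 0.2 -1.  -0.7] w 1.003 g 0.0 q [ 0.12  0.32 -0.21  1.08  0.1   1.81 -0.33]
tool axes in saw (cols)
 [[ 0.063  0.997 -0.044]
 [ 0.997 -0.065 -0.047]
 [-0.049 -0.041 -0.998]]
shift [155, 0, 326] [-0.0031  0.0081  0.0904]
```

```bash
echo '{"x": [-0.003, -0.003, -0.003, -0.003, -0.003, -0.003, -0.003, -0.003], "y": [0.008, 0.008, 0.008, 0.008, 0.008, 0.008, 0.008, 0.008], "z": [0.03, 0.055, 0.065, 0.075, 0.082, 0.086, 0.09, 0.09], "twist": [-0.065, -0.065, -0.065, -0.065, -0.065, -0.065, -0.065, -0.065], "finger_gap": [0.6, 0.6, 0.6, 0.6, 0.6, 0.6, 0.6, 0.6]}' > rows.txt && python3 inch.py rows.txt; python3 -c "
from h import *
shift([155,0,326])
a=[]
for n,s in(('top',np.s_[60:210,210:410]),('scene',np.s_[40:190,150:350])):
    i=camrig.get_image(n)[:,:,::-1]; cv2.imwrite(f'pics/{n}3.png',i); a.append(cv2.resize(i[s],(400,300),interpolation=cv2.INTER_CUBIC))
cv2.imwrite('pics/c3.png',np.hstack(a))"
```

```text
time: 9.3
position: [0.6317, -0.0297, 0.3264]
tool_rot: [-2.428, -1.982, 0.1]
ft_force: [-0.0, 0.6, -0.4]
grip_width: 0.596
grip_force: 0.0
t 9.3 tcp [ 0.6317 -0.0297  0.3264] saw mm [155.    0.8 326.4] F [-0.   0.6 -0.4] w 0.596 g 0.0 q [ 0.15  0.31 -0.22  1.27  0.1   1.63 -0.26]
tool axes in saw (cols)
 [[-0.001  0.999 -0.044]
 [ 0.999 -0.001 -0.046]
 [-0.046 -0.044 -0.998]]
shift [155, 0, 326] [-0.0007 -0.      0.0004]
```

View pics/c3.png

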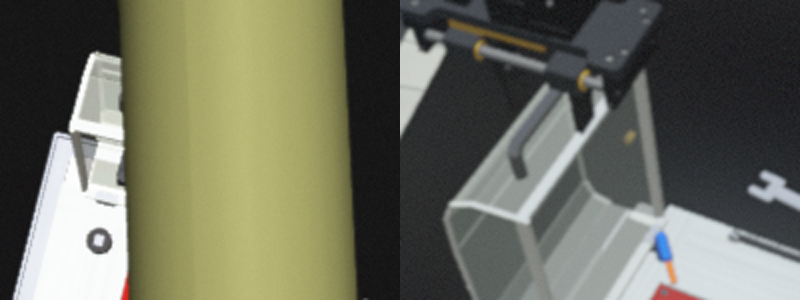

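The front finger stands before the bar and the bar lies between the fingers, so I close.

```bash
echo '{"x": [0, 0, 0, 0, 0, 0, 0, 0], "y": [0, 0, 0, 0, 0, 0, 0, 0], "z": [0, 0, 0, 0, 0, 0, 0, 0], "twist": [0, 0, 0, 0, 0, 0, 0, 0], "finger_gap": [0.3, 0.2, 0, 0, 0, 0, 0, 0]}' > rows.txt && python3 inch.py rows.txt 15; python3 -c "
from h import *
status()"
```

```text
time: 10.2
position: [0.6321, -0.0298, 0.3265]
tool_rot: [-2.429, -1.982, 0.099]
ft_force: [1.7, -0.7, -0.0]
grip_width: 0.126
grip_force: 15.0
t 10.2 tcp [ 0.6321 -0.0298  0.3265] saw mm [155.4   0.7 326.5] F [ 1.7 -0.7 -0. ] w 0.126 g 15.0 q [ 0.15  0.31 -0.22  1.27  0.1   1.62 -0.26]
tool axes in saw (cols)
 [[-0.001  0.999 -0.044]
 [ 0.999 -0.001 -0.046]
 [-0.046 -0.044 -0.998]]
```

```bash
python3 - <<'E'
import numpy as np
M=np.array([[-.001,.999,-.044],[.999,-.001,-.046],[-.046,-.044,-.998]])
r=239.1;p0=.2125;tot=.4935
n=40;u=np.linspace(0,1,n+1);k=np.convolve(np.ones(n-4),np.ones(5)/5);s=np.r_[0,np.cumsum(k)]/k.sum()
p=p0-tot*s; d=np.c_[r*(np.sin(p)-np.sin(p0)),0*p,r*(np.cos(p)-np.cos(p0))]/1000@M
for a in(0,20):
    print(';'.join('%.4f %.4f %.4f 0 0'%tuple(x-d[a]) for x in d[a+1:a+21]))
E
```

```text
-0.0000 -0.0006 -0.0001 0 0;-0.0000 -0.0019 -0.0003 0 0;-0.0000 -0.0039 -0.0006 0 0;-0.0001 -0.0065 -0.0010 0 0;-0.0001 -0.0097 -0.0014 0 0;-0.0001 -0.0130 -0.0018 0 0;-0.0001 -0.0162 -0.0022 0 0;-0.0001 -0.0195 -0.0025 0 0;-0.0002 -0.0228 -0.0028 0 0;-0.0002 -0.0260 -0.0030 0 0;-0.0002 -0.0293 -0.0031 0 0;-0.0002 -0.0326 -0.0033 0 0;-0.0002 -0.0359 -0.0033 0 0;-0.0002 -0.0391 -0.0034 0 0;-0.0002 -0.0424 -0.0034 0 0;-0.0002 -0.0457 -0.0033 0 0;-0.0002 -0.0490 -0.0032 0 0;-0.0002 -0.0522 -0.0031 0 0;-0.0002 -0.0555 -0.0029 0 0;-0.0002 -0.0588 -0.0026 0 0
0.0000 -0.0033 0.0003 0 0;0.0000 -0.0065 0.0006 0 0;0.0000 -0.0098 0.0010 0 0;0.0001 -0.0130 0.0014 0 0;0.0001 -0.0163 0.0018 0 0;0.0001 -0.0195 0.0023 0 0;0.0001 -0.0228 0.0029 0 0;0.0001 -0.0260 0.0035 0 0;0.0002 -0.0292 0.0041 0 0;0.0002 -0.0324 0.0048 0 0;0.0002 -0.0356 0.0055 0 0;0.0002 -0.0388 0.0063 0 0;0.0003 -0.0420 0.0071 0 0;0.0003 -0.0451 0.0079 0 0;0.0004 -0.0483 0.0088 0 0;0.0004 -0.0514 0.0098 0 0;0.0004 -0.0539 0.0106 0 0;0.0005 -0.0558 0.0112 0 0;0.0005 -0.0570 0.0116 0 0;0.0005 -0.0577 0.0118 0 0
```

```bash
echo '{"x": [0, 0, 0, 0, 0, 0, 0, 0, 0, 0, 0, 0, 0], "y": [-0.0006, -0.002, -0.004, -0.0065, -0.0097, -0.013, -0.0162, -0.0195, -0.0228, -0.026, -0.0285, -0.03, -0.03], "z": [-0.0001, -0.0003, -0.0006, -0.001, -0.0014, -0.0018, -0.0022, -0.0025, -0.0028, -0.003, -0.0031, -0.0032, -0.0032], "twist": [0, 0, 0, 0, 0, 0, 0, 0, 0, 0, 0, 0, 0], "finger_gap": [0, 0, 0, 0, 0, 0, 0, 0, 0, 0, 0, 0, 0]}' > rows.txt && python3 inch.py rows.txt 20; python3 -c "
from h import *
status()"
```

```text
time: 11.5
position: [0.6024, -0.0235, 0.3311]
tool_rot: [-2.428, -1.982, 0.1]
ft_force: [2.2, -0.0, 4.0]
grip_width: 0.13
grip_force: 20.0
t 11.5 tcp [ 0.6024 -0.0235  0.3311] saw mm [125.1   0.9 331.1] F [ 2.2 -0.   4. ] w 0.13 g 20.0 q [ 0.16  0.24 -0.23  1.34  0.09  1.62 -0.27]
tool axes in saw (cols)
 [[-0.001  0.999 -0.044]
 [ 0.999 -0.001 -0.046]
 [-0.046 -0.044 -0.998]]
```

```bash
echo '{"x": [0, 0, 0, 0, 0, 0, 0, 0, 0, 0, 0, 0, 0, 0, 0, 0, 0, 0, 0, 0], "y": [-0.001, -0.003, -0.0059, -0.0091, -0.0124, -0.0157, -0.019, -0.0222, -0.0255, -0.0288, -0.0321, -0.0353, -0.0386, -0.0418, -0.0451, -0.0483, -0.0516, -0.0541, -0.0555, -0.0555], "z": [-0.0001, -0.0001, -0.0001, -0.0002, -0.0002, -0.0001, 0, 0.0001, 0.0003, 0.0006, 0.0009, 0.0012, 0.0016, 0.002, 0.0024, 0.0029, 0.0035, 0.004, 0.0043, 0.0043], "twist": [0, 0, 0, 0, 0, 0, 0, 0, 0, 0, 0, 0, 0, 0, 0, 0, 0, 0, 0, 0], "finger_gap": [0, 0, 0, 0, 0, 0, 0, 0, 0, 0, 0, 0, 0, 0, 0, 0, 0, 0, 0, 0]}' > rows.txt && python3 inch.py rows.txt; python3 -c "
from h import *
status()
for n in('top','scene'): cv2.imwrite(f'pics/{n}4.png',camrig.get_image(n)[:,:,::-1])"
```

```text
time: 13.5
position: [0.5478, -0.0121, 0.3291]
tool_rot: [-2.427, -1.982, 0.099]
ft_force: [1.8, 4.3, 0.9]
grip_width: 0.128
grip_force: 20.0
t 13.5 tcp [ 0.5478 -0.0121  0.3291] saw mm [ 69.3   1.2 329.1] F [1.8 4.3 0.9] w 0.128 g 20.0 q [ 0.17  0.13 -0.24  1.48  0.06  1.59 -0.27]
tool axes in saw (cols)
 [[-0.001  0.999 -0.045]
 [ 0.999 -0.001 -0.045]
 [-0.045 -0.045 -0.998]]
```

```bash
echo '{"x": [0, 0, 0, 0, 0, 0, 0, 0, 0, 0, 0, 0, 0, 0, 0, 0], "y": [-0.001, -0.003, -0.006, -0.009, -0.0121, -0.015, -0.018, -0.021, -0.0245, -0.027, -0.029, -0.0305, -0.031, -0.031, -0.031, -0.031], "z": [0.0002, 0.0006, 0.0012, 0.0019, 0.0026, 0.0034, 0.0042, 0.005, 0.006, 0.0068, 0.0075, 0.0079, 0.0081, 0.0081, 0.0081, 0.0081], "twist": [0, 0, 0, 0, 0, 0, 0, 0, 0, 0, 0, 0, 0, 0, 0, 0], "finger_gap": [0, 0, 0, 0, 0, 0, 0, 0, 0, 0, 0, 0, 0, 0, 0, 0]}' > rows.txt && python3 inch.py rows.txt; python3 -c "
from h import *
status()
a=[]
for n,s in(('top',np.s_[80:230,200:400]),('scene',np.s_[50:200,170:370])):
    i=camrig.get_image(n)[:,:,::-1]; cv2.imwrite(f'pics/{n}5.png',i); a.append(cv2.resize(i[s],(800,600) if n=='scene' else (400,300),interpolation=cv2.INTER_CUBIC))
cv2.imwrite('pics/c5.png',a[1])"
```

```text
time: 15.2
position: [0.517, -0.0058, 0.3221]
tool_rot: [-2.426, -1.982, 0.099]
ft_force: [2.1, 5.0, 0.7]
grip_width: 0.135
grip_force: 20.0
t 15.2 tcp [ 0.517  -0.0058  0.3221] saw mm [ 37.8   1.2 322.1] F [2.1 5.  0.7] w 0.135 g 20.0 q [ 0.17  0.06 -0.24  1.56  0.05  1.58 -0.28]
tool axes in saw (cols)
 [[-0.002  0.999 -0.045]
 [ 0.999 -0.    -0.045]
 [-0.045 -0.045 -0.998]]
```

View pics/c5.png

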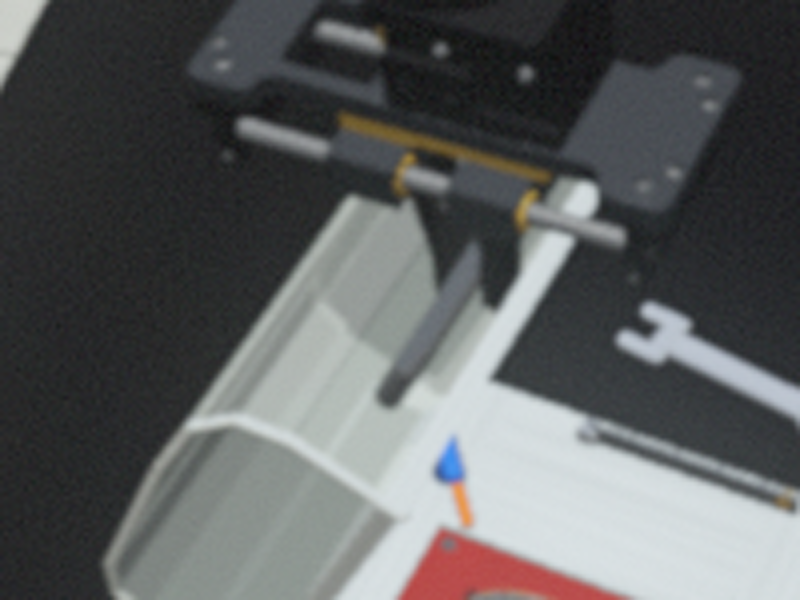

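The bar is between the fingers, its left end near crop (393,387), which is scene (268,147). I'll check that against the projected balance pose, and check that everything is still.

```bash
echo '{"x": [0, 0, 0, 0, 0], "y": [0, 0, 0, 0, 0], "z": [0, 0, 0, 0, 0], "twist": [0, 0, 0, 0, 0], "finger_gap": [0, 0, 0, 0, 0]}' > rows.txt && python3 inch.py rows.txt; python3 -c "
from h import *
status()
for th in(1.1,1.165,1.23,1.66):
    a=th+.1259; print(th,proj('scene',[saw2w([105-238.9*np.cos(a),54,107+238.9*np.sin(a)])]).round(1))
a=cv2.imread('pics/scene5.png'); camrig.get_image('scene')
cv2.imwrite('pics/c6.png',cv2.resize(a[150:300,220:420],(800,600),interpolation=cv2.INTER_CUBIC))"
```

```text
time: 15.8
position: [0.5171, -0.0058, 0.3222]
tool_rot: [-2.426, -1.982, 0.099]
ft_force: [0.8, 4.8, 0.5]
grip_width: 0.13
grip_force: 20.0
t 15.8 tcp [ 0.5171 -0.0058  0.3222] saw mm [ 37.9   1.2 322.2] F [0.8 4.8 0.5] w 0.13 g 20.0 q [ 0.17  0.06 -0.24  1.56  0.05  1.58 -0.28]
tool axes in saw (cols)
 [[-0.002  0.999 -0.045]
 [ 0.999 -0.    -0.045]
 [-0.045 -0.045 -0.998]]
1.1 [[282.9 142.3]]
1.165 [[274.3 137.3]]
1.23 [[265.5 132.5]]
1.66 [[208.8 112.4]]
```

View pics/c6.png

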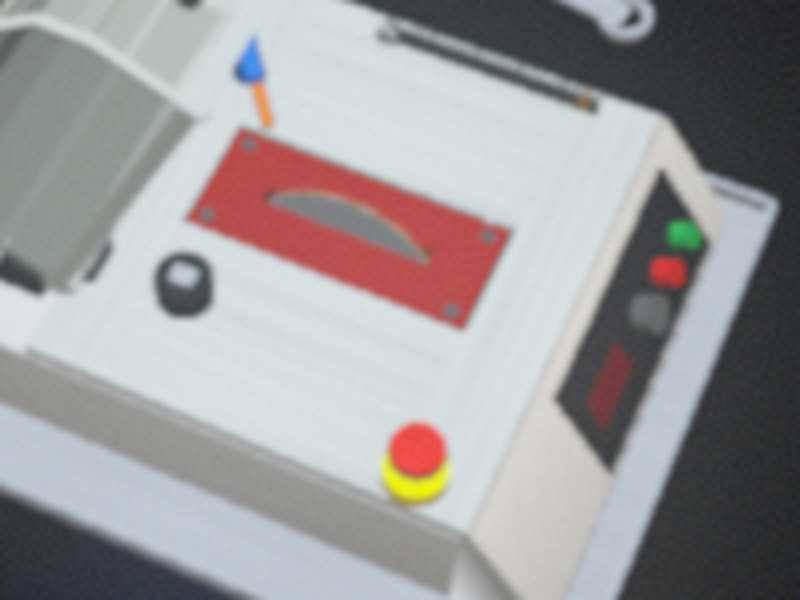

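The plate is flush, the puck hasn't moved, and the bar line matches the 1.165 rad projection with the forces steady. I'm handing in.

```bash
python3 -c "
from bench import ctrl, camrig
print(ctrl.close_job())"
```

```text
the job is handed in; nothing more can be done
None
```

The job is handed in: the throat plate is pressed flush (fingers bottomed at 95.4 mm), and the hood is held still by its handle at about 1.165 rad, its balance point, with a 20 N grip; the hand-in printed no verdict.

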